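Change over the units in a burn-in test drawer

TASK

Pull the test drawer of the bench rack out until it locks on its slides; lay every finished blue-board unit from it flat in the white tray, and seat every green-board unit from the bench flat in an empty nest of the drawer, its round end to the round end of the nest. With all of that done, press the blue lock pad on the right-hand slide, push the drawer in until it is fully home, and let go. Leave the oscilloscope, the solder reel and the flux bottle where they stand.

Things in the scene. Friction and masses are not known exactly. Their poses are not given: they have to be found in the camera images.
- rack: Grey bench rack fixed to the bench, 300 deep, 284 wide, 72 mm tall, with a drawer in its front on telescopic slides. Origin: on the bench under the middle of its front edge; x points to its back (the way the drawer goes in), y to the left seen from the robot. The drawer's white front panel is 284 wide, 6 thick, from 11 to 71 mm above the bench.
- drawer (a joint): How far the drawer is out, m: 0 = home, end stop 0.185. Slide friction about 2.5 N; it stays where it is left. Coming out, the lock's sprung tooth rides down under a striker from about 0.15 (about 1 N more) and snaps up past it at 0.181: the drawer is then locked, with 4 mm of play, and cannot go in until the lever is pressed. Going in, nothing holds it but friction.
- drawer_handle (a point): Middle of the bow handle on the drawer's front panel: a level round steel bar, 10 mm thick, 120 mm long across the drawer (along the rack's y), its axis 35 mm in front of the panel's face and 50 mm above the bench, clear above and below. Axes parallel to the rack's.
- lock (a joint): Angle of the lock lever, rad: 0 = up (sprung), 0.085 = fully down; from about 0.05 its tooth is clear of the striker. It must be kept down while the drawer starts in; once the drawer has gone in 6 mm or more it may be let go, and it springs up by itself further in.
- lock_pad (a point): Middle of the top face of the lock lever's blue thumb pad, 59 mm above the bench, on the drawer's right slide, 122 mm right of its middle line; 97 mm in front of the rack's front edge when locked out. Pad 30 mm long (rack x), 24 wide; a ridge 7 mm high along its rear edge, 15 mm behind this point, to push against. Press down: 2 N to start, about 6 N fully down (4.5 mm).
- nest1 (a point): Front left nest of the drawer (front = nearest the robot): middle of the floor of a D-shaped pocket in the orange plate, 2 mm larger than a unit all round, ribs round it 5 mm thick, 9 high. x points to its round end (same as the rack's x), z up. Floor 34 mm above the bench; nests 104 mm apart across, 78 along; drawer walls 111 mm either side of the middle, tops at 48 mm.
- nest2 (a point): Front right nest of the drawer (front = nearest the robot): middle of the floor of a D-shaped pocket in the orange plate, 2 mm larger than a unit all round, ribs round it 5 mm thick, 9 high. x points to its round end (same as the rack's x), z up. Floor 34 mm above the bench; nests 104 mm apart across, 78 along; drawer walls 111 mm either side of the middle, tops at 48 mm.
- nest3 (a point): Rear left nest of the drawer (front = nearest the robot): middle of the floor of a D-shaped pocket in the orange plate, 2 mm larger than a unit all round, ribs round it 5 mm thick, 9 high. x points to its round end (same as the rack's x), z up. Floor 34 mm above the bench; nests 104 mm apart across, 78 along; drawer walls 111 mm either side of the middle, tops at 48 mm.
- nest4 (a point): Rear right nest of the drawer (front = nearest the robot): middle of the floor of a D-shaped pocket in the orange plate, 2 mm larger than a unit all round, ribs round it 5 mm thick, 9 high. x points to its round end (same as the rack's x), z up. Floor 34 mm above the bench; nests 104 mm apart across, 78 along; drawer walls 111 mm either side of the middle, tops at 48 mm.
- new1: New unit, GREEN board, on the bench left of the rack at the start (two or three of the new ones are present). 66 x 44 mm, 24 mm tall to the rim (29 over the board's parts), 0.11-0.22 kg: D-shaped aluminium housing, one end round (radius 22), the other square; its sides are flat and parallel from x -33 to +11 mm. Origin: middle of its underside; +x to the round end, z up.
- new2: New unit, GREEN board, on the bench left of the rack at the start (two or three of the new ones are present). 66 x 44 mm, 24 mm tall to the rim (29 over the board's parts), 0.11-0.22 kg: D-shaped aluminium housing, one end round (radius 22), the other square; its sides are flat and parallel from x -33 to +11 mm. Origin: middle of its underside; +x to the round end, z up.
- new3: New unit, GREEN board, on the bench left of the rack at the start (two or three of the new ones are present). 66 x 44 mm, 24 mm tall to the rim (29 over the board's parts), 0.11-0.22 kg: D-shaped aluminium housing, one end round (radius 22), the other square; its sides are flat and parallel from x -33 to +11 mm. Origin: middle of its underside; +x to the round end, z up.
- old1: Finished unit, BLUE board, in the front left nest inside the shut drawer at the start (two or three of the finished ones are present). 66 x 44 mm, 24 mm tall to the rim (29 over the board's parts), 0.11-0.22 kg: D-shaped aluminium housing, one end round (radius 22), the other square; its sides are flat and parallel from x -33 to +11 mm. Origin: middle of its underside; +x to the round end, z up.
- old2: Finished unit, BLUE board, in the front right nest inside the shut drawer at the start (two or three of the finished ones are present). 66 x 44 mm, 24 mm tall to the rim (29 over the board's parts), 0.11-0.22 kg: D-shaped aluminium housing, one end round (radius 22), the other square; its sides are flat and parallel from x -33 to +11 mm. Origin: middle of its underside; +x to the round end, z up.
- old3: Finished unit, BLUE board, in the rear left nest inside the shut drawer at the start (two or three of the finished ones are present). 66 x 44 mm, 24 mm tall to the rim (29 over the board's parts), 0.11-0.22 kg: D-shaped aluminium housing, one end round (radius 22), the other square; its sides are flat and parallel from x -33 to +11 mm. Origin: middle of its underside; +x to the round end, z up.
- old4: Finished unit, BLUE board, in the rear right nest inside the shut drawer at the start (two or three of the finished ones are present). 66 x 44 mm, 24 mm tall to the rim (29 over the board's parts), 0.11-0.22 kg: D-shaped aluminium housing, one end round (radius 22), the other square; its sides are flat and parallel from x -33 to +11 mm. Origin: middle of its underside; +x to the round end, z up.
- tray: Shallow white tray fixed to the bench on the right, 250 (its x) x 140 (its y) x 14 mm, walls and floor 3 mm. Origin: middle of its underside, so its inner floor is 3 mm above the origin.
- scope: Handheld oscilloscope in a turquoise case, 150 x 86 x 36 mm, lying on the bench right of the rack; origin: middle of its underside. Not part of the job.
- spool: Reel of solder wire, 60 mm across, 52 mm tall, standing left of the rack; origin: middle of its underside. Not part of the job.
- flux: Small white flux bottle with a yellow cap, 38 mm across, 85 mm tall, standing beyond the new units; origin: middle of its underside. Not part of the job.

How it is judged:
By the outcome, as a careful person would: the job done as asked, in the order asked, and still so for the second after the job is handed in, with the robot touching nothing.
Of new1, new2, new3 only 2 to 3 are there at a start; the rules pass over those that are not, and their reading is None.
Of old1, old2, old3, old4 only 2 to 3 are there at a start; the rules pass over those that are not, and their reading is None.
At some moment in a run one of new1, new2, new3 may be knocked a few centimetres aside while the robot is not near it.
It also fails if it takes over 210 s, if anything falls off the work surface, if the arm or the gripper's body presses on something with over 40 N, if the wrist force passes 120 N, or if a joint passes its speed limit or range.

ROBOT

A 6-joint arm with a two-finger parallel gripper is mounted at the origin on the work surface. World frame = base frame: x ahead of the robot, y to its left, z up, the work surface at z = 0. Lengths are in m, angles in rad, forces in N, time in s.
With the tool pointing down it reaches from about 0.35 to 0.8 m from the base axis. Payload 7.3 kg.
Tool frame: the origin (TCP) lies between the finger pads; the fingertips stand 25 mm ahead of it and the grasp point (between the pads) lies 6 mm ahead of it (r.tip_extent is the distance from the TCP to the fingertips, in m); z points along the fingers, y is the line along which they close (so a half turn about z gives the same grasp; the last joint's range is limited). The gripper opens to 85 mm and grips with 20 to 120 N. Pads are 22 mm wide; open, the fingers measure 114 mm over their backs; the gripper's body (76 mm by 85 mm) begins 54 mm behind the grasp point. The pads swing forward as they close: fully open they stand 13 mm farther back than shut.
Start: joints at [-1.428, 0.342, 1.524, -0, 1.275, -0.146], TCP at [0.15, -0.503, 0.256] pointing down, gripper open.
Joint ranges: [-2.53, 2.53], [-0.77, 2.02], [0.04, 2.7], [-1, 4.14], [0.28, 2.66], [-3.11, 3.11]. Speed limits (rad/s): [2.57, 2.57, 3.14, 3.14, 3.14, 3.14].

INTERFACE

Orientations are given as a unit quaternion [x, y, z, w].
In Python, from workcell import r, command_gripper, optics gives the robot as it stands. The module is installed in compiled form; this text tells all that it offers. Calls block until the motion is done:
- r.reach(position, orientation): joint-space move of the TCP to a pose.
- r.move_straight(position, orientation=None, speed=0.15, max_force=None): straight line of the TCP; orientation=None keeps the orientation; speed is the mean speed in m/s. With max_force (N) it stops when the force on the tool has changed by that much, and returns True; else False.
- r.movej(angles): joint-space move.
- command_gripper(opening, force=None): finger opening in m; force is the grip in N (None keeps the last); returns when the fingers have stopped.
- r.hold(seconds).
- r.solve_ik(position, orientation): joint angles nearest the present ones, or None.
- r.read_state(): the state.
- optics.get_image(name): name is "scene" or "top" or "wrist"; returns (picture, depth): 384x512x3 uint8, red, green, blue; 384x512 float32, m along the optical axis (not along the pixel's ray), 0 where there is no reading.
- optics.camera_model(name): a dict with "K" (3x3 intrinsics, pixels), "k1" (the pictures are not rectified: a ray, as slopes to the right and down, at radius r is drawn at 1 + k1 r^2 times it, then the intrinsics apply), "R" (3x3) and "t" (3): a world point X has camera coordinates R X + t; the wrist camera has in their place "tool_from_camera" (4x4, takes a point from camera to tool coordinates, whose origin is the TCP and whose axes are the flange's). Camera axes: x right, y down, z forward; pixel columns grow to the right and rows downward; lengths in m; the calibration is good to about 2 mm. A picture is of the moment at which its call begins: read the wrist's pose just before it. camera_model takes no time and is no camera call.
A pose or a line that the arm cannot do raises r.PlanningError and nothing moves.
- r.finish_job(): hands the job in; it is judged then, once.
The state is a dict: "time_s": time; "joint_positions": joint angles; "dq": joint speeds; "tau": joint torques, N m; "eef_pos": TCP position; "eef_rot": TCP orientation; "contact_force": force on the tool from outside, world axes, zero at the start; "torque": the same for the moment, N m; "grip_width": finger opening in m; "grip_force": force on a finger pad.
Only numpy, scipy, OpenCV 4.12 (cv2) and the standard library are available. Lean on these libraries where they do the work, as an engineer would, in place of code of your own. Each camera call takes 0.05 s, during which the arm holds its last target. There are 200 camera calls.

## Working session

There is one attempt and no reset: what is moved stays moved. The work goes in short steps, each a Python script; the robot and the scene stay as the last script left them, time stands still between calls to the robot, and variables do not carry over. Pictures are saved under pics/ and viewed, at most 14 in all, crops included, and the job is handed in when it is done.

```bash
mkdir -p pics; ls; python3 - <<'E'
from workcell import r, optics
import cv2,numpy as np
for n in ("scene","top"):
    im,d=optics.get_image(n); cv2.imwrite(f"pics/{n}0.png",im[...,::-1]); np.savez(f"{n}0.npz",im=im,d=d)
    c=optics.camera_model(n); print(n,{k:np.round(v,3).tolist() for k,v in c.items()}, (d>0).mean())
print({k:np.round(v,3).tolist() for k,v in optics.camera_model("wrist").items()})
print(r.read_state(), r.tip_extent)
E
```

```text
pics
scene {'K': [[361.638, 0.0, 256.229], [0.0, 361.638, 192.676], [0.0, 0.0, 1.0]], 'k1': -0.105, 'R': [[-0.699, 0.715, 0.004], [0.601, 0.59, -0.539], [-0.387, -0.374, -0.843]], 't': [0.385, -0.373, 1.265]} 0.9960988362630209
top {'K': [[367.897, 0.0, 251.451], [0.0, 367.897, 191.498], [0.0, 0.0, 1.0]], 'k1': -0.07, 'R': [[0.032, -0.999, -0.006], [-0.976, -0.03, -0.215], [0.215, 0.012, -0.977]], 't': [0.046, 0.607, 1.043]} 0.9959055582682291
{'K': [[264.596, 0.0, 256.83], [0.0, 264.596, 192.124], [0.0, 0.0, 1.0]], 'k1': -0.049, 'tool_from_camera': [[0.001, -0.964, -0.264, 0.068], [1.0, 0.001, -0.0, -0.001], [0.0, -0.264, 0.964, -0.118], [0.0, 0.0, 0.0, 1.0]]}
{'time_s': 0.1, 'joint_positions': array([-1.42800381e+00,  3.42658689e-01,  1.52486295e+00, -3.41687080e-05,
        1.27536995e+00, -1.46006596e-01]), 'dq': array([-2.68364063e-05, -1.56897231e-03, -1.99375886e-03, -4.90668954e-04,
        8.40420374e-04,  5.59300371e-04]), 'tau': array([ 1.00043701e-03, -4.34448874e+01, -2.46491486e+01, -2.39237825e-04,
        4.72729342e-03,  7.07300501e-06]), 'eef_pos': array([ 0.14948785, -0.50296527,  0.25571293]), 'eef_rot': array([ 9.89591561e-01,  1.43903166e-01, -1.52972543e-05, -6.49492514e-04]), 'contact_force': array([ 0.76773803, -0.67428164,  0.56921928]), 'torque': array([ 0.01193288, -0.01065   ,  0.00334278]), 'grip_force': 0.0, 'grip_width': 0.0851950092199552} 0.025
```

View pics/top0.png

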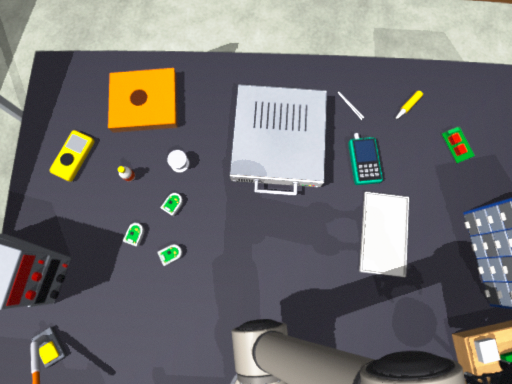

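View pics/scene0.png

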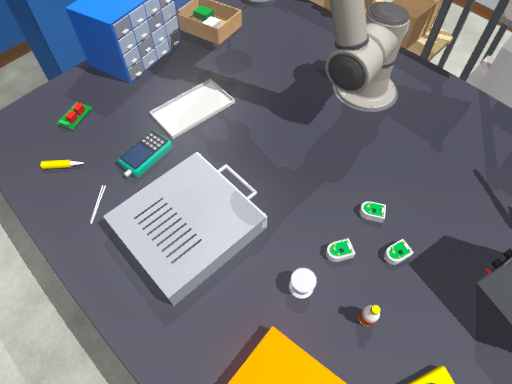

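The top view shows the rack at (280,135) with its handle at (277,188). Three green units sit at (172,203), (133,235) and (170,255). The tray is at (385,235), the scope at (366,160), the reel at (178,160) and the flux bottle at (125,172).

```bash
cat > h.py <<'E'
import numpy as np, cv2
from scipy.spatial.transform import Rotation as Ro
from workcell import r, command_gripper, optics
def dist(c): return np.array([c["k1"],0,0,0,0.])
def shot(n):
    s=r.read_state(); im,d=optics.get_image(n); c=optics.camera_model(n)
    if n=="wrist":
        T=np.eye(4); T[:3,:3]=Ro.from_quat(s["eef_rot"]).as_matrix(); T[:3,3]=s["eef_pos"]
        M=np.linalg.inv(T@np.array(c["tool_from_camera"])); R,t=M[:3,:3],M[:3,3]
    else: R,t=np.array(c["R"]),np.array(c["t"])
    return dict(im=im,d=d,K=np.array(c["K"]),k=dist(c),R=R,t=t)
def rays(v,uv):
    p=cv2.undistortPoints(np.float64(uv).reshape(-1,1,2),v["K"],v["k"])[:,0]
    D=np.c_[p,np.ones(len(p))]@v["R"]; return -v["R"].T@v["t"],D
def onplane(v,uv,z):
    o,D=rays(v,uv); return o+D*((z-o[2])/D[:,2])[:,None]
def tri(v1,a,v2,b):
    o1,D1=rays(v1,a);o2,D2=rays(v2,b);out=[]
    for x,y in zip(D1,D2):
        s=np.linalg.lstsq(np.c_[x,-y],o2-o1,rcond=None)[0]; p,q=o1+s[0]*x,o2+s[1]*y
        out.append([*((p+q)/2),np.linalg.norm(p-q)])
    return np.array(out)
def proj(v,X): return cv2.projectPoints(np.float64(X).reshape(-1,1,3),cv2.Rodrigues(v["R"])[0],v["t"],v["K"],v["k"])[0][:,0]
def hsv(v): return cv2.cvtColor(v["im"],cv2.COLOR_RGB2HSV)
def blobs(m,amin,amax=1e9):
    cs=cv2.findContours(m.astype(np.uint8),cv2.RETR_EXTERNAL,cv2.CHAIN_APPROX_NONE)[0]
    return [c[:,0] for c in cs if amin<=cv2.contourArea(c)<=amax]
def cen(c): m=cv2.moments(c); return np.array([m["m10"],m["m01"]])/m["m00"]
def unit(P):
    """D outline points (m, xy) -> centre, yaw to the round end, (length,width)"""
    P=np.float32(P[:,:2]); mu=P.mean(0); P1=(P-mu)*1000
    (c,(w,h),a)=cv2.minAreaRect(P1.astype(np.float32)); a=np.deg2rad(a)
    if h>w: a+=np.pi/2; w,h=h,w
    u=np.array([np.cos(a),np.sin(a)]); c=np.array(c)
    hull=cv2.convexHull(P1.astype(np.float32))
    if (cen(hull)-c)@u>0: u=-u
    return mu+c/1000, np.arctan2(u[1],u[0]), (w,h)
def down(yaw):  # tool z down, tool x-axis at world angle yaw, closing axis y square to it
    return (Ro.from_euler("z",yaw)*Ro.from_euler("x",np.pi)).as_quat()
def save(v,name,box=None,k=1):
    im=v["im"][...,::-1]
    if box: im=im[box[1]:box[3],box[0]:box[2]]
    cv2.imwrite(f"pics/{name}.png",cv2.resize(im,None,fx=k,fy=k,interpolation=cv2.INTER_CUBIC))
def greens(v):
    H=hsv(v); return (cv2.inRange(H,(50,120,60),(75,255,255))>0)
E
python3 - <<'E'
from h import *
T=shot("top"); S=shot("scene")
np.set_printoptions(precision=4,suppress=True)
def units(v,amin):
    H=hsv(v); g=greens(v); w=(H[...,2]>140)&(H[...,1]<60)
    m=cv2.morphologyEx((g|w).astype(np.uint8),cv2.MORPH_CLOSE,np.ones((3,3)))
    out=[]
    for c in blobs(m,amin,1500):
        k=np.zeros(g.shape,np.uint8); cv2.drawContours(k,[c.reshape(-1,1,2)],-1,1,-1)
        f=(k*g).sum()/k.sum()
        if f>.2:
            gp=np.argwhere((k>0)&g)[:,::-1].mean(0); out.append((c,gp))
    return out
ut,us=units(T,150),units(S,150)
print(len(ut),len(us))
for c,g in ut:
    P=unit(onplane(T,c,.024)); pg=onplane(T,[g],.026)[0]
    best=min(us,key=lambda q:np.linalg.norm(onplane(S,[q[1]],.026)[0]-pg))
    print(g,P,'tri',tri(T,[g],S,[best[1]]), unit(onplane(S,best[0],.024)))
# rack & tray from top
H=hsv(T); d=T["d"]
w=((H[...,1]<60)&(H[...,2]>120))
for c in blobs(w,2000):
    q=cv2.boxPoints(cv2.minAreaRect(c)); print('box',cen(c),q.tolist()); 
    ap=cv2.approxPolyDP(c.reshape(-1,1,2),8,True)[:,0]; print(ap.tolist()); print(onplane(T,ap,.072)); print(onplane(T,ap,.014))
E
```

```text
4 5
[169.6069 253.6897] (array([0.4139, 0.3079]), np.float64(-1.0704960162560744), (69.79916381835938, 49.40581130981445)) tri [[0.4132 0.308  0.027  0.0003]] (array([0.418 , 0.3106]), np.float64(-1.029932810481832), (67.137451171875, 59.82039260864258))
[133.0216 233.482 ] (array([0.4713, 0.4265]), np.float64(-0.3197866579003713), (69.20008850097656, 48.67596435546875)) tri [[0.4704 0.4261 0.0275 0.0001]] (array([0.4753, 0.4256]), np.float64(-0.3181413569789201), (79.4478759765625, 49.533809661865234))
[171.6074 202.7333] (array([0.5711, 0.3135]), np.float64(-0.5499524856393416), (68.12548828125, 48.73542785644531)) tri [[0.5704 0.3135 0.0276 0.0001]] (array([0.572 , 0.3155]), np.float64(-0.5226909039826909), (69.95484924316406, 53.95600128173828))
[458.0612 144.9012] (array([ 0.7953, -0.6079]), np.float64(0.4157895538770654), (113.45821380615234, 73.38480377197266)) tri [[ 0.8058 -0.63   -0.0102  0.0009]] (array([ 0.8027, -0.5995]), np.float64(0.41120102718739976), (110.51244354248047, 72.3350830078125))
box [277.5144 364.3722] [[230.0, 382.9999694824219], [230.0, 329.9999694824219
[... 1642 characters left out ...]
.9933  29.4562] [[0.0, 109.99998474121094], [0.0, 0.0], [510.99993896484375, 0.0], [510.99993896484375, 109.99998474121094]]
[[0, 1], [13, 54], [8, 68], [0, 48], [0, 95], [21, 110], [36, 50], [511, 64], [508, 3]]
[[ 1.286   1.0032  0.072 ]
 [ 1.0636  0.9016  0.072 ]
 [ 1.0095  0.9085  0.072 ]
 [ 1.0883  0.9561  0.072 ]
 [ 0.9085  0.9161  0.072 ]
 [ 0.8545  0.8297  0.072 ]
 [ 1.0781  0.8197  0.072 ]
 [ 1.0759 -0.8048  0.072 ]
 [ 1.328  -0.8372  0.072 ]]
[[ 1.3354  1.0544  0.014 ]
 [ 1.101   0.9474  0.014 ]
 [ 1.044   0.9546  0.014 ]
 [ 1.1271  1.0048  0.014 ]
 [ 0.9376  0.9626  0.014 ]
 [ 0.8808  0.8716  0.014 ]
 [ 1.1163  0.861   0.014 ]
 [ 1.114  -0.8509  0.014 ]
 [ 1.3797 -0.885   0.014 ]]
```

```bash
python3 - <<'E'
from h import *
a=np.pi/2-.05
for i,p in enumerate([(.53,-.0,.26),(.53,-.1,.26)]):
    r.reach(p,down(a)); v=shot("wrist"); np.savez(f"w{i}.npz",**v); save(v,f"w{i}")
print(r.read_state()["joint_positions"])
a,b=[cv2.imread(f"pics/w{i}.png") for i in (0,1)]; cv2.imwrite("pics/w01.png",cv2.resize(np.vstack([a,b]),None,fx=.78,fy=.78))
E
```

```text
[-3.29479039e-01  3.65579842e-01  1.47864994e+00  4.42673891e-04
  1.29783004e+00 -2.78182803e-01]
```

View pics/w01.png

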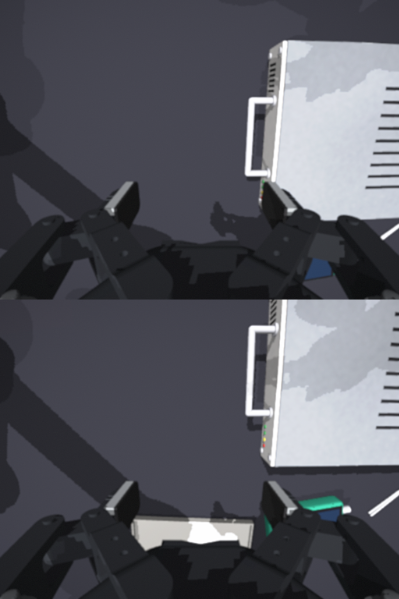

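The two wrist views show the handle bar at about column 320. It covers rows 124–226 in the first view and 36–147 in the second, with the white panel edge to its right.

```bash
python3 - <<'E'
from h import *
np.set_printoptions(precision=4,suppress=True)
e=[]
V=[dict(np.load(f"w{i}.npz")) for i in (0,1)]
for v,(r0,r1) in zip(V,[(115,235),(25,158)]):
    m=(hsv(v)[r0:r1,300:332,2]>110)
    pts=[]
    for i,row in enumerate(m):
        k=np.flatnonzero(row)
        if len(k) and 3<len(k): 
            j=k[0]; n=0
            while j+n<32 and row[j+n]: n+=1
            pts.append((r0+i,300+j,n))
    pts=np.array(pts); bar=pts[pts[:,2]<=14]
    print(pts[[0,-1]],len(pts),np.bincount(pts[:,2]))
    # axis line: mid columns over bar rows
    x=bar[:,1]+(bar[:,2]-1)/2; f=np.polyfit(bar[:,0],x,1); rr=[pts[0,0],pts[-1,0]]
    e.append([[np.polyval(f,q),q] for q in rr])
print(e)
P=tri(V[0],e[0],V[1],e[1]); print(P)
d=P[0,:2]-P[1,:2]; print('len',np.linalg.norm(d),'yaw',np.arctan2(-d[0],d[1]), P[:,:3].mean(0))
E
```

```text
[[124 321  11]
 [226 317  11]] 103 [ 0  0  0  0  0  0  0  0  0 43 41  2  1  1  7  0  0  1  1  6]
[[ 33 321  11]
 [149 316  16]] 117 [ 0  0  0  0  0  0  0  0  0  8 79 12  1  1  7  0  1  1  7]
[[[np.float64(323.36836789012534), np.int64(124)], [np.float64(316.60724898663454), np.int64(226)]], [[np.float64(323.6133197417601), np.int64(33)], [np.float64(317.5957237353963), np.int64(149)]]]
[[ 0.614   0.0589  0.0496  0.0003]
 [ 0.6055 -0.0707  0.0559  0.    ]]
len 0.1298278983901335 yaw -0.0649771430042152 [ 0.6098 -0.0059  0.0527]
```

```bash
python3 - <<'E'
from h import *
np.set_printoptions(precision=4,suppress=True)
y=-.065; q=down(np.pi/2+y); c=np.array([.610,-.006]); u=np.array([np.cos(y),np.sin(y)])
command_gripper(.026,30)
r.reach([*c,.16],q)
print(r.move_straight([*c,.057],q,.1,max_force=12))
command_gripper(0.0,40); s=r.read_state(); print(s["grip_width"],s["grip_force"],s["eef_pos"],s["contact_force"])
p=s["eef_pos"]; t=p[:2]-u*.192
print(r.move_straight([*t,p[2]],q,.08,max_force=22)); s=r.read_state(); print(s["eef_pos"],s["contact_force"],(p-s["eef_pos"])[:2]@u)
command_gripper(.03); s=r.read_state(); print(s["eef_pos"],s["contact_force"],s["time_s"])
r.move_straight([*s["eef_pos"][:2],.26],q,.2)
E
```

```text
False
0.008472819048048672 39.149826765060425 [ 0.6096 -0.006   0.0578] [-4.8647 -0.5048  6.2724]
True
[0.4661 0.0003 0.0578] [-2.8524 -1.9372  3.5362] 0.14360815279903308
[0.4692 0.0003 0.0578] [ 0.3662 -0.5035  0.4027] 7.7583
```

```bash
python3 - <<'E'
from h import *
v=shot("top"); save(v,"top1",(120,60,440,300),2)
v=shot("wrist"); save(v,"w2")
a,b=cv2.imread("pics/top1.png"),cv2.imread("pics/w2.png"); b=cv2.resize(b,(0,0),fx=.6,fy=.6); a=cv2.resize(a,(0,0),fx=.75,fy=.75)
o=np.zeros((360,480+308,3),np.uint8); o[:,:480]=a; o[:230,480:787]=b[:230,:307]; cv2.imwrite("pics/c1.png",o)
E
```

```text
(no output)
```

View pics/c1.png

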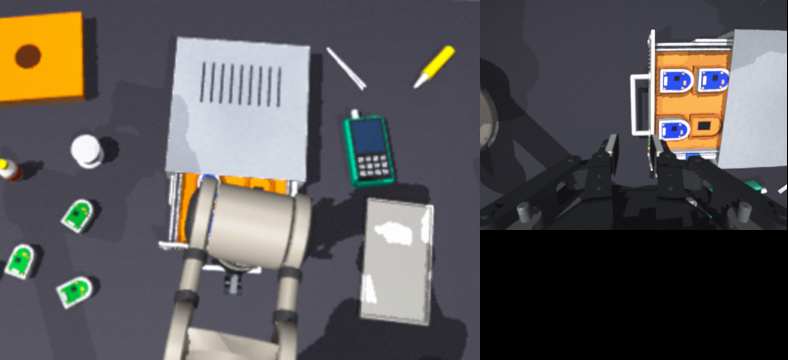

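The drawer is about 0.14 m out. Blue units are in the front left, front right and rear left nests, and the rear right nest is empty. I'll keep pulling.

```bash
python3 - <<'E'
from h import *
np.set_printoptions(precision=4,suppress=True)
y=-.065; q=down(np.pi/2+y); c=np.array([.467,.0025]); u=np.array([np.cos(y),np.sin(y)])
print(r.move_straight([*c,.057],q,.15,max_force=12))
command_gripper(0.0,60); p=r.read_state()["eef_pos"]
r.hold(.2)
print(r.read_state()["contact_force"])
print(r.move_straight([*(p[:2]-u*.055),p[2]],q,.04,max_force=30)); s=r.read_state(); print(s["eef_pos"],s["contact_force"],(np.array([.6096,-.006])-s["eef_pos"][:2])@u)
command_gripper(.03); s=r.read_state(); print(s["eef_pos"],s["contact_force"],s["time_s"])
r.move_straight([*s["eef_pos"][:2],.2],q,.2)
h=np.array([.610,-.006])-u*.183
ctr=h+u*(.041+.1)   # rough drawer mid
for i,k in enumerate((-.01,-.07)):
    r.reach([*(ctr+np.array([0,k])),.27],q); v=shot("wrist"); np.savez(f"w{3+i}.npz",**v); save(v,f"w{3+i}")
E
```

```text
False
[-1.4851  0.319   5.6238]
True
[0.4248 0.0043 0.0578] [ 1.436  -0.1088 -0.7073] 0.18512171464202834
[0.4259 0.0042 0.0581] [-0.0132  0.2973 -0.1815] 12.425
```

View pics/w4.png

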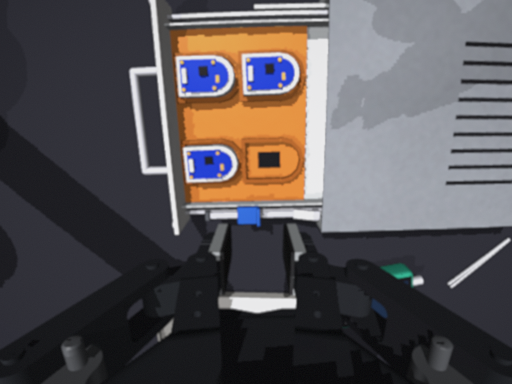

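The wrist view shows the drawer fully out. Blue units are at (204,76), (270,73) and (210,163), the empty nest is at (270,160), and the blue pad is at (249,216).

```bash
cat >> h.py <<'E'
def outline(v,seed,lo,hi,zrim):
    """unit = colour board + white rim; seed: pixel near its board"""
    H=hsv(v); b=cv2.inRange(H,lo,hi)>0; w=(H[...,1]<70)&(H[...,2]>120)
    cs=blobs(b,60); c=min(cs,key=lambda c:np.linalg.norm(cen(cv2.convexHull(c)[:,0])-seed))
    return cv2.convexHull(c)[:,0]
E
python3 - <<'E'
from h import *
np.set_printoptions(precision=4,suppress=True)
V=[dict(np.load(f"w{i}.npz")) for i in (3,4)]
B=[]
for v in V:
    b=cv2.morphologyEx(cv2.inRange(hsv(v),(105,140,80),(130,255,255)),cv2.MORPH_CLOSE,np.ones((5,5)))
    B.append([cv2.convexHull(c)[:,0] for c in blobs(b,120)])
    print([(cen(c),cv2.contourArea(c)) for c in B[-1]])
for c in B[1]:
    p=onplane(V[1],[cen(c)],.058)[0]
    d=min(B[0],key=lambda d:np.linalg.norm(onplane(V[0],[cen(d)],.058)[0]-p))
    t=tri(V[0],[cen(d)],V[1],[cen(c)])[0]
    print(cen(c),t,[unit(onplane(v,k,.060)) for v,k in ((V[0],d),(V[1],c))])
# depth check of floor of empty nest, unit and rim
v=V[1]
for u,w in ((204,60),(258,172),(292,160),(270,185),(220,120)): 
    o,D=rays(v,[(u,w)]); print((u,w),o+D[0]*v["d"][w,u])
E
```

```text
[(array([252.2846, 257.9852]), 372.5), (array([213.8957, 210.1782]), 872.5), (array([208.9848, 128.655 ]), 1117.5), (array([272.1515, 126.4114]), 1123.5)]
[(array([248.5854, 216.1348]), 408.0), (array([208.5372, 163.7874]), 982.5), (array([202.8063,  75.3439]), 1259.0), (array([268.8447,  72.7586]), 1279.5)]
[248.5854 216.1348] [ 0.5525 -0.1271  0.0598  0.0003] [(array([ 0.5522, -0.128 ]), np.float64(3.0800143770747086), (30.50380516052246, 29.29774284362793)), (array([ 0.5522, -0.1277]), np.float64(3.075878354743761), (30.519397735595703, 26.633686065673828))]
[208.5372 163.7874] [ 0.5076 -0.0544  0.0603  0.0001] [(array([ 0.5085, -0.0553]), np.float64(-0.06254780030992814), (53.21213912963867, 34.486698150634766)), (array([ 0.509, -0.055]), np.float64(-0.06719847852153349), (53.40829849243164, 32.82045364379883))]
[202.8063  75.3439] [0.5122 0.049  0.0591 0.0002] [(array([0.5139, 0.0489]), np.float64(-0.06743909512602209), (52.76683044433594, 34.159759521484375)), (array([0.5139, 0.0484]), np.float64(-0.07475333390187013), (53.02000045776367, 33.885780334472656))]
[268.8447  72.7586] [0.5887 0.0466 0.0581 0.0002] [(array([0.5898, 0.0463]), np.float64(-0.012129100868656938), (52.31808853149414, 34.018619537353516)), (array([0.5903, 0.0461]), np.float64(-0.019192336711765134), (52.601905822753906, 34.019744873046875))]
(204, 60) [0.5155 0.0652 0.0603]
(258, 172) [ 0.5684 -0.0738  0.0352]
(292, 160) [ 0.615  -0.0607  0.0341]
(270, 185) [ 0.5836 -0.093   0.035 ]
(220, 120) [ 0.5238 -0.0025  0.0346]
```

```bash
cat >> h.py <<'E'
def grasp(c,yaw,z,force=40,dx=-.004,open_=.062,hi=.16,flip=False):
    """close across the flat sides of a unit at c whose round end points along yaw; TCP height z"""
    u=np.array([np.cos(yaw),np.sin(yaw)]); p=np.array(c)+dx*u; q=down(yaw+(np.pi if flip else 0))
    command_gripper(open_); r.reach([*p,hi],q)
    hit=r.move_straight([*p,z],q,.12,max_force=12)
    command_gripper(0.02,force); s=r.read_state()
    print("grasp hit",hit,"w %.4f f %.1f"%(s["grip_width"],s["grip_force"]),s["eef_pos"].round(4))
    r.move_straight([*p,hi],q,.15); s=r.read_state(); print("lifted w %.4f"%s["grip_width"])
    return s["grip_width"]>.038
def place(c,yaw,z,dx=-.004,open_=.062,hi=.16,flip=False,mf=8,via=None):
    u=np.array([np.cos(yaw),np.sin(yaw)]); p=np.array(c)+dx*u; q=down(yaw+(np.pi if flip else 0))
    if via is not None: r.reach([*via,hi],q)
    r.reach([*p,hi],q); r.move_straight([*p,z+.025],q,.15)
    hit=r.move_straight([*p,z],q,.04,max_force=mf); s=r.read_state()
    print("place hit",hit,s["eef_pos"].round(4),s["contact_force"].round(1))
    command_gripper(open_); r.move_straight([*p,hi],q,.2)
E
python3 - <<'E'
from h import *
np.set_printoptions(precision=4,suppress=True)
ty=-.117; tc=np.array([.497,-.3526]); tu=np.array([np.cos(ty),np.sin(ty)])
for (c,y),k in zip([((.5088,-.0551),-.065),((.5139,.0487),-.07),((.590,.0462),-.016)],(.08,0,-.08)):
    if not grasp(c,y,.070): print("lost"); break
    place(tc+k*tu,ty,.039)
print(r.read_state()["time_s"])
q=down(np.pi/2-.06)
r.reach([.53,-.02,.27],q)
for i,k in enumerate((-.01,-.07)):
    r.reach([.55,k,.25],q); v=shot("wrist"); np.savez(f"w{5+i}.npz",**v); save(v,f"w{5+i}")
v=shot("top"); np.savez("t2.npz",**v); save(v,"t2")
a,b=cv2.imread("pics/w6.png"),cv2.imread("pics/t2.png"); cv2.imwrite("pics/c2.png",cv2.resize(np.hstack([a[:,100:400],b[100:300].repeat(2,0)[:384][:, 100:450] if 0 else b[:,100:430]]),None,fx=1.25,fy=1.25))
E
```

```text
grasp hit False w 0.0432 f 41.1 [ 0.5055 -0.0551  0.0712]
lifted w 0.0427
place hit True [ 0.5722 -0.3612  0.0402] [-0.   0.5  5.2]
grasp hit False w 0.0427 f 41.4 [0.5106 0.0489 0.0711]
lifted w 0.0427
place hit True [ 0.4927 -0.3519  0.0401] [-0.2  0.9  4.6]
grasp hit False w 0.0429 f 41.5 [0.5868 0.0461 0.0713]
lifted w 0.0428
place hit True [ 0.4133 -0.3425  0.0403] [-0.9  0.1  5.3]
37.1583
```

View pics/c2.png

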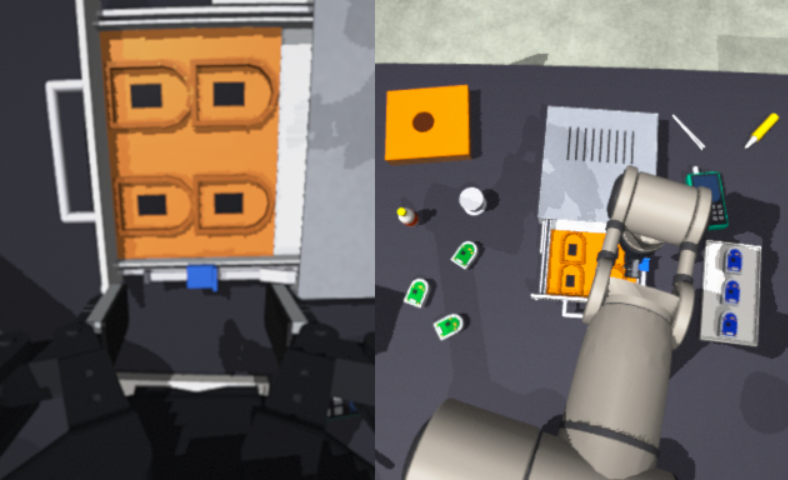

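All three blue units lie in the tray and the four nests are empty, each with a dark window in its floor. Next I'll locate the nests and the green units again.

```bash
python3 - <<'E'
from h import *
np.set_printoptions(precision=4,suppress=True)
V=[dict(np.load(f"w{i}.npz")) for i in (5,6)]
W=[]
for v in V:
    H=hsv(v); o=cv2.inRange(H,(5,110,90),(25,255,255)); o=cv2.morphologyEx(o,cv2.MORPH_CLOSE,np.ones((3,3)))
    big=max(blobs(o,5000),key=cv2.contourArea); hull=np.zeros_like(o); cv2.drawContours(hull,[cv2.convexHull(big)],-1,255,-1)
    d=(cv2.inRange(H,(0,0,0),(180,255,70))>0)&(hull>0)
    cs=[c for c in blobs(cv2.morphologyEx(d.astype(np.uint8),cv2.MORPH_OPEN,np.ones((5,5))),120,2000)]
    X=sorted([(*onplane(v,[cen(c)],.034)[0,:2],*cen(c)) for c in cs]); W.append(np.array(X)); print(np.array(X))
if all(len(w)==4 for w in W):
    for w in W: print('nearest')
    A=[w[:, :2] for w in W]
    m=(A[0]+A[1])/2; print(tri(V[0],W[0][:,2:],V[1],W[1][:,2:]))
    m=m[np.lexsort((m[:,1],m[:,0]>m[:,0].mean()))]; print(m, 'order FR FL RR RL')
    a=(m[1]-m[0]+m[3]-m[2])/2; b=(m[2]-m[0]+m[3]-m[1])/2
    print('across',np.linalg.norm(a),np.arctan2(-a[0],a[1]),'along',np.linalg.norm(b),np.arctan2(b[1],b[0]),'mid',m.mean(0))
T=dict(np.load("t2.npz")); g=greens(T); H=hsv(T); w=(H[...,2]>140)&(H[...,1]<60)
k=cv2.morphologyEx((g|w).astype(np.uint8),cv2.MORPH_CLOSE,np.ones((3,3)))
for c in blobs(k,150,1500):
    q=np.zeros(g.shape,np.uint8); cv2.drawContours(q,[c.reshape(-1,1,2)],-1,1,-1)
    if (q*g).sum()/q.sum()>.2: print('green',*unit(onplane(T,c,.024)))
E
```

```text
[[  0.5063  -0.054  226.4799 209.0125]
 [  0.5105   0.0498 222.2573 128.7022]
 [  0.5837  -0.0573 284.9377 208.1259]
 [  0.5879   0.0465 285.5162 127.5114]]
[[  0.5058  -0.0543 221.1676 163.4253]
 [  0.5101   0.0498 216.5156  76.1511]
 [  0.5838  -0.058  282.5    162.5   ]
 [  0.5885   0.0461 282.9848  74.9891]]
nearest
nearest
[[ 0.5058 -0.0545  0.0323  0.0006]
 [ 0.5103  0.0498  0.0338  0.0004]
 [ 0.5841 -0.0586  0.0303  0.0001]
 [ 0.5885  0.0465  0.0316  0.0006]]
[[ 0.5061 -0.0541]
 [ 0.5103  0.0498]
 [ 0.5838 -0.0577]
 [ 0.5882  0.0463]] order FR FL RR RL
across 0.10405696952696777 -0.04181954669128518 along 0.0779100962476066 -0.04521299920913083 mid [ 0.5471 -0.0039]
green [ 0.1445 -0.672 ] 1.2030466702944163 (137.33309936523438, 76.9240951538086)
green [0.3924 0.34  ] -1.0683362591910472 (68.69427490234375, 47.90366744995117)
green [0.4718 0.4267] -0.30068819761703136 (68.26516723632812, 48.04488754272461)
green [0.5714 0.314 ] -0.5226114752031795 (66.47962951660156, 47.45952606201172)
green [ 0.7953 -0.6079] 0.41578948729803816 (113.45822143554688, 73.38479614257812)
```

One green unit has been knocked to (0.392, 0.340), and the new measurement covers it. I'll check the nest outline offset with an overlay and take a close wrist view of the green units.

```bash
python3 - <<'E'
from h import *
v=dict(np.load("w6.npz")); y=-.0435
im=cv2.resize(v["im"][...,::-1],None,fx=4,fy=4,interpolation=cv2.INTER_CUBIC)
t=np.linspace(-np.pi/2,np.pi/2,30)
def D(m): # outline grown by m
    a=[(-.033-m,-.022-m)]+[(.011+(.022+m)*np.cos(x),(.022+m)*np.sin(x)) for x in t]+[(-.033-m,.022+m)]
    return np.array(a)
R=np.array([[np.cos(y),-np.sin(y)],[np.sin(y),np.cos(y)]])
for c in ((.5061,-.0541),(.5103,.0498),(.5838,-.0577),(.5882,.0463)):
    for m,z,col in ((.002,.034,(255,255,0)),(.007,.043,(0,255,0))):
        P=np.array(c)+(D(m)+[.0028,0])@R.T
        p=proj(v,np.c_[P,np.full(len(P),z)])*4+1.5
        cv2.polylines(im,[p.astype(int).reshape(-1,1,2)],True,col,1)
cv2.imwrite("pics/ov.png",im[180:780,720:1420])
q=down(np.pi/2-.06)
r.reach([.46,.29,.27],q)
for i,k in enumerate((.30,.25)):
    r.reach([.47,k,.29],q); v=shot("wrist"); np.savez(f"w{7+i}.npz",**v); save(v,f"w{7+i}")
E
```

```text
(no output)
```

View pics/ov.png

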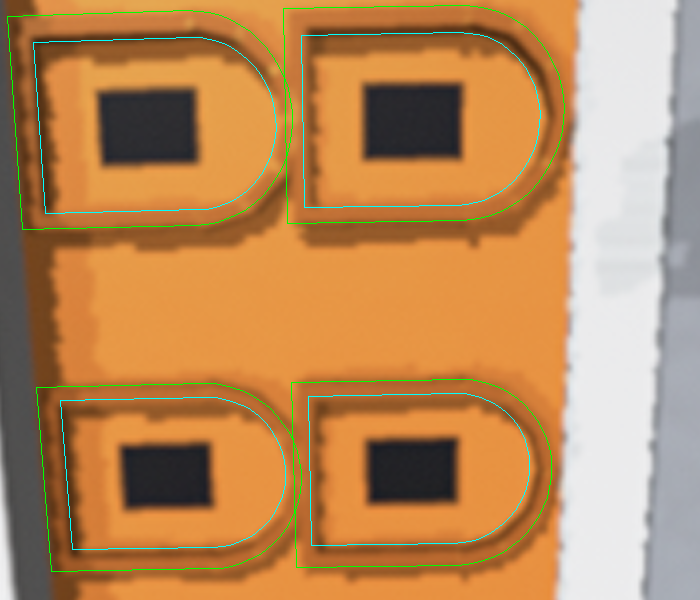

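View pics/w7.png

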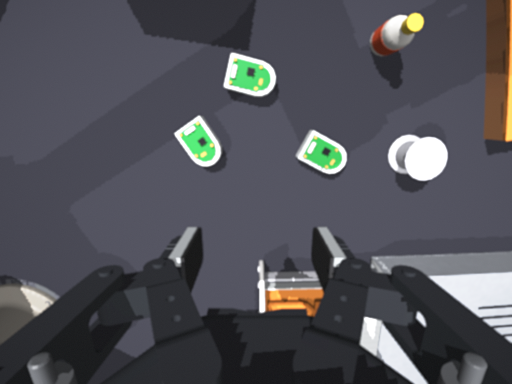

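The overlay matches the nests. The wrist view shows green units at (200,141), (250,77) and (323,153).

```bash
cat > newu.py <<'E'
from h import *
def measure(V):
    B=[]
    for v in V:
        b=cv2.morphologyEx(greens(v).astype(np.uint8),cv2.MORPH_CLOSE,np.ones((5,5)))
        B.append([cv2.convexHull(c)[:,0] for c in blobs(b,120)])
    out=[]
    for c in B[0]:
        p=onplane(V[0],[cen(c)],.026)[0]
        d=min(B[1],key=lambda d:np.linalg.norm(onplane(V[1],[cen(d)],.026)[0]-p))
        t=tri(V[0],[cen(c)],V[1],[cen(d)])[0]; a,b=unit(onplane(V[0],c,.026)),unit(onplane(V[1],d,.026))
        if a[2][0]<60: print(t.round(4),a,b); out.append(((a[0]+b[0])/2,(a[1]+b[1])/2))
    return sorted(out,key=lambda o:o[0][0])
E
python3 - <<'E'
from newu import *
V=[dict(np.load(f"w{i}.npz")) for i in (7,8)]
U=measure(V); y=-.0435; N=np.array([.5882,.0463])+.0028*np.array([np.cos(y),np.sin(y)])
c,a=U[-1]; print(c,a)
if grasp(c,a,.036,flip=True): place(N,y,.0695,flip=True)
print(r.read_state()["time_s"])
E
```

```text
[0.5699 0.3149 0.0241 0.    ] (array([0.57104296, 0.31415074]), np.float64(-0.546728529402719), (52.11595916748047, 32.76908874511719)) (array([0.57102569, 0.31365707]), np.float64(-0.540319499081389), (52.83539962768555, 33.57708740234375))
[0.3915 0.342  0.0246 0.    ] (array([0.39264594, 0.3403342 ]), np.float64(-1.0498114105169971), (52.652137756347656, 32.461708068847656)) (array([0.39263311, 0.34015849]), np.float64(-1.0549173561169511), (52.018470764160156, 32.484683990478516))
[4.696e-01 4.271e-01 2.490e-02 1.000e-04] (array([0.47137048, 0.42612909]), np.float64(-0.32234835255291844), (51.998897552490234, 33.20458984375)) (array([0.47116861, 0.42617646]), np.float64(-0.31764467743562064), (52.81940460205078, 33.697513580322266))
[0.57103433 0.3139039 ] -0.543524014242054
grasp hit False w 0.0426 f 42.1 [0.5682 0.3162 0.0372]
lifted w 0.0427
place hit True [0.587  0.0463 0.0711] [-0.5  0.4  4.3]
48.1083
```

The first unit seated at the expected height. Now the other two.

```bash
python3 - <<'E'
from newu import *
r.reach([.47,.30,.29],down(np.pi/2-.06)); v0=shot("wrist"); r.reach([.47,.25,.29],down(np.pi/2-.06)); v1=shot("wrist")
U=measure([v0,v1]); y=-.0435; o=.0028*np.array([np.cos(y),np.sin(y)])
for (c,a),n in zip(U,((.5103,.0498),(.5061,-.0541))):
    if grasp(c,a,.036,flip=True): place(np.array(n)+o,y,.0695,flip=True)
    else: print("LOST"); break
print(r.read_state()["time_s"])
q=down(np.pi/2-.06)
r.reach([.55,-.07,.25],q); v=shot("wrist"); np.savez("w9.npz",**v); save(v,"w9")
v=shot("top"); save(v,"t3")
a,b=cv2.imread("pics/w9.png"),cv2.imread("pics/t3.png"); cv2.imwrite("pics/c3.png",cv2.resize(np.hstack([a[:,100:400],b[:,100:430]]),None,fx=1.25,fy=1.25))
E
```

```text
[3.916e-01 3.421e-01 2.550e-02 2.000e-04] (array([0.39285581, 0.3405285 ]), np.float64(-1.0228399802611106), (51.919464111328125, 32.54397201538086)) (array([0.39254458, 0.34020216]), np.float64(-1.0549031082051195), (52.09381866455078, 32.638118743896484))
[4.698e-01 4.270e-01 2.540e-02 1.000e-04] (array([0.47139066, 0.42621551]), np.float64(-0.30523767570721383), (52.26204299926758, 33.05069351196289)) (array([0.47148955, 0.42606817]), np.float64(-0.32489713087417915), (51.92035675048828, 33.749874114990234))
grasp hit False w 0.0428 f 41.2 [0.3911 0.3441 0.0369]
lifted w 0.0428
place hit True [0.5093 0.0498 0.0709] [ 1.2 -0.7  3.9]
grasp hit False w 0.0428 f 42.3 [0.4682 0.4278 0.0372]
lifted w 0.0430
place hit True [ 0.505  -0.0541  0.0711] [1.3 0.5 4.7]
65.2167
```

View pics/c3.png

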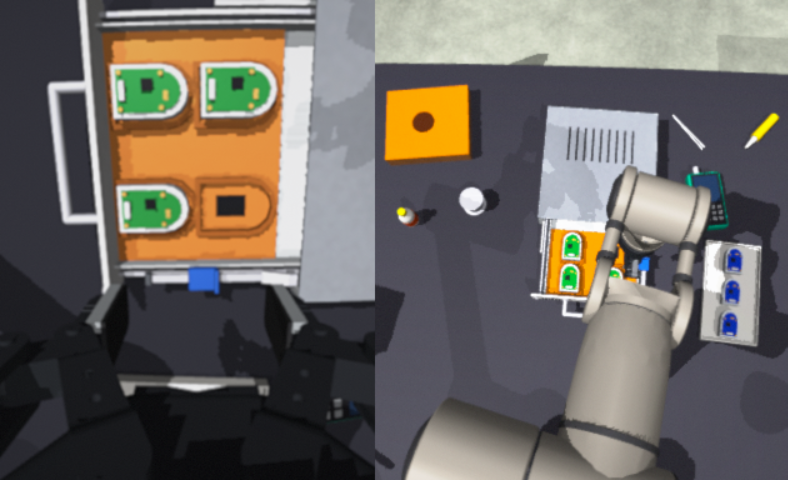

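All three green units are seated with their round ends to the rear. Next I press the lock pad and start the drawer in.

```bash
python3 - <<'E'
from h import *
np.set_printoptions(precision=4,suppress=True)
y=-.0435; u=np.array([np.cos(y),np.sin(y)]); p=np.array([.5485,-.1265]); q=down(y)
command_gripper(0,40)
r.reach([*p,.15],q); r.move_straight([*p,.095],q,.12)
print(r.move_straight([*p,.076],q,.03,max_force=14)); s=r.read_state(); z=s["eef_pos"][2]; print(s["eef_pos"],s["contact_force"])
for k in (.012,.024,.034):
    print(r.move_straight([*(p+k*u),min(z,.078)],q,.03,max_force=35)); s=r.read_state(); print(s["eef_pos"],s["contact_force"])
e=s["eef_pos"]; r.move_straight([*e[:2],.25],q,.2)
r.reach([.45,-.05,.27],down(np.pi/2-.0435)); v=shot("wrist"); save(v,"w10"); np.savez("w10.npz",**v); print(r.read_state()["time_s"])
E
```

```text
True
[ 0.5499 -0.1267  0.0804] [-1.0216  0.7549  8.9525]
False
[ 0.5623 -0.1273  0.0802] [ 0.124   1.8027 14.4125]
False
[ 0.5742 -0.1278  0.0802] [-0.1961  1.4157 14.6686]
False
[ 0.5842 -0.1282  0.0802] [ 1.043   1.9172 14.7813]
73.7583
```

View pics/w10.png

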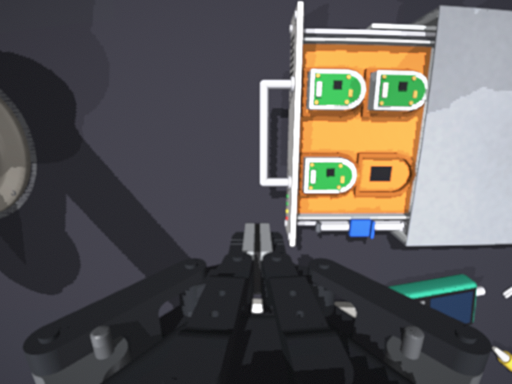

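The drawer has come off the lock and moved in: the white strip behind the nests is now under the rack roof, and the bar is at column 264. Now I push on the bar to send it home.

```bash
python3 - <<'E'
from h import *
np.set_printoptions(precision=4,suppress=True)
v=dict(np.load("w10.npz")); b=onplane(v,[(264,84),(264.5,183)],.05); m=b.mean(0)[:2]; print(b)
y=-.0435; u=np.array([np.cos(y),np.sin(y)]); q=down(np.pi/2+y)
p=m-.04*u
r.reach([*p,.15],q); print(r.move_straight([*p,.06],q,.12,max_force=12))
end=np.array([.610,-.006])-.010*u
print(r.move_straight([*end,.06],q,.07,max_force=25)); s=r.read_state(); print(s["eef_pos"],s["contact_force"],s["time_s"])
r.hold(.3); v=shot("top"); save(v,"t4",(200,60,440,300),2)
E
```

```text
[[ 0.4639  0.0598  0.05  ]
 [ 0.4601 -0.0622  0.05  ]]
False
True
[ 0.5911 -0.0053  0.0591] [-0.1018 -0.2201  0.6426] 77.5
```

View pics/t4.png

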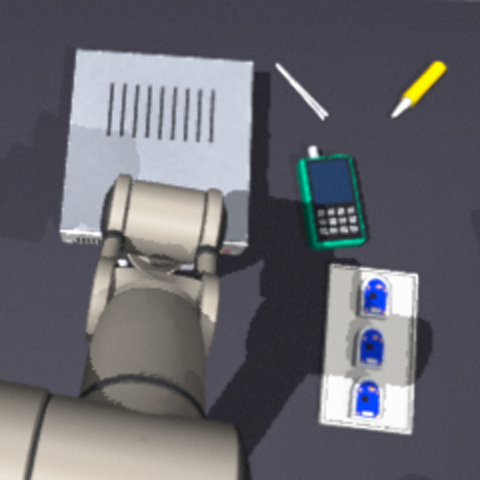

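```bash
python3 - <<'E'
from h import *
np.set_printoptions(precision=4,suppress=True)
y=-.0435; u=np.array([np.cos(y),np.sin(y)]); q=down(np.pi/2+y)
for i in range(2):
    e=r.read_state()["eef_pos"]
    print(r.move_straight([*(e[:2]+.015*u),.06],q,.02,max_force=18)); s=r.read_state(); print(s["eef_pos"],s["contact_force"])
e=s["eef_pos"]; r.move_straight([*(e[:2]-.05*u),.06],q,.1); r.move_straight([*(e[:2]-.05*u),.26],q,.2)
r.reach([.53,-.1,.26],down(np.pi/2-.05)); v=shot("wrist"); w=dict(np.load("w1.npz"))
d=cv2.absdiff(v["im"],w["im"])[20:160,290:420]; print('diff px',(d.max(2)>60).sum())
for x in (v,w):
    m=hsv(x)[60:120,300:332,2]>110; k=[np.flatnonzero(a)[0] for a in m if a.any()]; print(np.mean(k),len(k))
cv2.imwrite("pics/fin.png",np.hstack([w["im"],v["im"]])[:200,:,::-1][:, list(range(250,512))+list(range(762,1024))])
print(r.read_state()["time_s"])
E
```

```text
True
[ 0.591  -0.0055  0.0578] [-0.1116 -0.1534  0.8866]
True
[ 0.591  -0.0054  0.057 ] [ 0.7482  0.3538 -0.2497]
diff px 257
16.666666666666668 60
16.05 60
80.9917
```

View pics/fin.png

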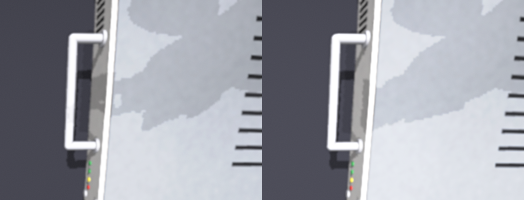

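The handle bar is where it was at the start (column 316.7 now, 316.05 then), so the drawer is home, and the robot is clear of everything.

```bash
python3 -c "
from h import *
print(r.finish_job())"
```

```text
the job is handed in; nothing more can be done
None
```

The job is done and handed in at about 81 s: three blue units flat in the tray, three green units seated in the drawer, the drawer unlocked by the pad and pushed fully home, and the scope, reel and bottle not touched.

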